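Hold a spring at its test compression

ROBOT

A 6-joint arm with a two-finger parallel gripper is mounted at the origin on the work surface. World frame = base frame: x ahead of the robot, y to its left, z up, the work surface at z = 0. Lengths are in mm, angles in rad, forces in N, time in s.
With the tool pointing down it reaches from about 350 to 975 mm from the base axis. Payload 7.1 kg.
Tool frame: the origin (TCP) lies midway between the tips of the shut fingers; the grasp point (between the pads) lies 19 mm behind it (ctrl.pinch_z is the distance from the TCP to the grasp point, in mm); z points along the fingers, y is the direction in which the jaws open and shut (so a half turn about z gives the same grasp; the last joint's range is limited). The gripper opens to 88 mm and grips with 3 to 60 N. Pads are 20 mm wide; open, the fingers measure 115 mm over their backs; the gripper's body (75 mm by 178 mm) begins 61 mm behind the grasp point.
Start: joints at [-1.283, 0.423, 1.63, -0, 1.089, -0.019], TCP at [188.774, -595.793, 222.675] pointing down, gripper open.
Joint ranges: [-3, 3], [-0.9, 2.11], [0.09, 2.58], [-1.31, 4.45], [0.11, 2.69], [-2.54, 2.54]. Speed limits (rad/s): [2.39, 2.39, 3.01, 3.14, 3.14, 3.14].

INTERFACE

Orientations are given as a rotation vector (axis times angle).
In Python, from workcell import ctrl gives the robot as it stands.
- The arm moves only by the tool jog_arm, never from a script. Its arguments are lists of equal length, an entry for each row: "xyz": the shift along the world's x, y, z in mm, a list of three; "yaw": the turn about the world's z in degrees. A call has 1 to 20 rows; each row shifts and turns the pose as measured when the row begins; what a row does not reach is not made up. A row lasts 1/12 s, in which the tool goes at most 41.7 mm and 7.16 degrees, less where a joint would pass 70% of its speed; a pose out of reach is approached as far as the arm can. A call with a gripper value outside its range is refused whole. "gripper" is the closure, from 0 (fully open) to 1 (shut), set as the call begins (left out, the last holds). The fingers move at their own pace and stop on an object; the grip force is fixed at half the most. Time passes only in rows, so rows that do not move let the fingers close. It gives the time, the measured TCP pose, the force and the opening at its end, in the units of the state.
- ctrl.get_obs(): the state, without advancing time (a new reading comes with each control period).
- ctrl.get_image(name): name is "scene" or "top"; returns a dict with "img" (400x640x3 uint8, blue, green, red), "K" (3x3 intrinsics, pixels), "R" (3x3) and "t" (3): a world point X has camera coordinates R X + t. Camera axes: x right, y down, z forward; pixel columns grow to the right and rows downward; lengths in mm; the calibration is good to about 2 mm. A picture is of the moment at which its call begins. There is no depth.
- ctrl.close_job(): hands the job in, once; it reports no verdict.
Trained networks look in a picture, given as the dict that the camera call returned (one of the last four; its "shot" number tells which), for a name from the list of things; names that differ only in an ending like _2 or _b are one class to them, and where a whole thing is asked for, a point or a joint stands for the part that bears it (a point fixed in the world has none). Each returns a list of dicts, best first, with "confidence" (0 to 1); they miss things now and then, are a little off and sometimes report something else, mostly with a low value. They report only what shows in the picture. A call takes as long as a camera call.
- ctrl.find_in(picture, thing): "centre" ([column, row] as shares, 0 to 1, of the picture: columns of its width, rows of its height, amid what is visible of it).
- ctrl.regions_of(picture, thing): "region" (400x640 bool, what is visible of it) and "centre" ([column, row] as shares, 0 to 1, of the picture: columns of its width, rows of its height, amid what is visible of it).
- ctrl.pinpoint(picture, thing): "centre" ([column, row] as shares, 0 to 1, of the picture: columns of its width, rows of its height: a listed point, or the origin of a listed thing).
The state is a dict: "t": time; "qpos": joint angles; "qvel": joint speeds; "joint_torque": joint torques, N m; "ee_pos": TCP position; "orientation": TCP orientation; "ft_force": force on the tool from outside, world axes, zero at the start; "moment": the same for the moment, N m; "width": finger opening in mm.
Only numpy, scipy, OpenCV 4.12 (cv2) and the standard library are available. Lean on these libraries where they do the work, as an engineer would, in place of code of your own. Each camera call takes 0.05 s, during which the arm holds its last target.

TASK

Test the spring in the lever tester: with the spring unloaded, zero the force indicator by pressing its big oblong middle key fully down and letting it go (leave the two round keys alone). Then bring the hand lever down until the spring is compressed by 15 mm, never past 20 mm, and keep it steady there so the force can be read: finish while still holding the lever down, with nothing else on the counter disturbed.

Things in the scene. Friction and masses are not known exactly. Their poses are not given: they have to be found in the camera images.
- key_zero (a joint): Travel of the indicator's oblong zero key, in m: 0 up, 0.005 fully down; it moves straight down (-z), needs about 1.5 N to start and 5 N fully down, and springs back up when let go.
- indicator: Bench force indicator: grey box 150 mm deep (x), 200 mm wide (y), origin under its centre, keys towards its -x. Its flat key deck is 50 mm above the counter and carries three white keys in a row along y, 35 mm in front (-x) of its centre; the display housing behind the deck, from 20 mm behind its centre to its rear, rises to 96 mm.
- key_zero_top (a point): Centre of the top of the zero key, the middle one of the three: plain white oblong, 38 mm along the indicator's y by 24 mm along its x, its top 10 mm proud of the deck, 60 mm above the counter. Axes are the indicator's.
- key_left (a joint): Travel of the round key on the indicator's +y side, in m: 0 up, 0.005 down; not to be pressed.
- key_right (a joint): Travel of the round key on the indicator's -y side, in m: 0 up, 0.005 down; not to be pressed.
- key_left_top (a point): Centre of the top of that round key, diameter 16 mm, 60 mm from the zero key along the indicator's +y, same height.
- key_right_top (a point): Centre of the top of the other round key, diameter 16 mm, 60 mm from the zero key along the indicator's -y, same height.
- ram (a joint): Downward travel of the tester's ram, in m = compression of the test spring: 0 at rest (ram up, the 64 mm long spring just fills the gap between the round platens), 0.015 is the wanted compression, end stop 0.024. Geared to the lever: 30 mm of ram travel per rad of lever turn. A pointer on the ram runs down a scale with a tick every 5 mm, the first at rest.
- lever (a joint): Turn of the hand lever, in rad: 0 at rest (held up by its spring), grows as the grip is brought down, stop at 0.8; 0.5 rad gives 15 mm of ram travel. Let go, it springs back up. Holding it at 0.5 rad takes about 11 N straight down at the grip's centre, starting it from rest about 2 N.
- lever_grip (a point): Centre of the lever's grey plastic cylindrical grip: diameter 24, length 80 mm, lying along the lever, middle 200 mm, free end 240 mm from the pivot (12 mm steel rod between). At rest the lever points 0.45 rad above level, grip centre 302 mm above the counter; at 0.5 rad of turn 0.05 rad below level, grip centre 205 mm up. It moves in the upright plane through pivot and grip.
- lever_pivot (a point): The lever's pivot axis at the lever's mid-plane, 215 mm above the counter. Axes are the tester's: the pivot axis is level, along y; the lever points to -x (the tester's front) and its grip swings down.
- tester: The lever spring tester: grey cast C-frame, origin under its centre, front to its -x. Base 220 (x) x 170 (y) x 40 mm; column at the rear; head 85 mm wide (y), 180 to 265 mm high, reaching 65 mm in front of the origin. Ram and spring stand 30 mm in front of the origin, ram top at 314 mm at rest. The lever pivots on the head's right (-y) side, 78 mm from the middle.
- tray: Bystander: grey open tray, 100 x 140 x 35 mm, with two spare springs standing in it; origin under its centre.
- spring_a: Bystander: spare coil spring standing in the tray, diameter 33, height 64 mm; origin under its centre.
- spring_b: Bystander: second spare coil spring standing in the tray, same size; origin under its centre.
- caliper: Bystander: digital caliper lying flat, 215 mm long along its x, 13 mm high; origin under its middle.
- hat: Bystander: yellow safety helmet, about 260 mm across, 150 mm high; origin under its centre.
- disc: Bystander: steel sample disc standing on end, diameter 40, height 30 mm; origin under its centre.
- mug: Bystander: white mug, 80 mm across, 95 mm high, handle to its +y; origin under its centre.
- screwdriver: Bystander: screwdriver lying along its x; origin under its middle.

How it is judged (in metres and radians):
On the way, in this order (a step that is already met when the one before it is completed fails the run):
1. the zero key is pressed fully down with the spring unloaded (value of joint key_zero above 0.004 m and value of joint ram below 0.001 m), for 0.1 s.
2. the zero key is let go again before the lever is moved (value of joint each of key_zero, ram below 0.001 m), for 0.1 s.
3. the lever is held so that the spring is compressed by 15 mm (value of joint ram between 0.0135 and 0.0165 m and contact force between any of the fingers, the arm and lever above 3 N), for 1 s.
At the end, for the whole second after the job is handed in: The robot still holds the lever down (more than 3 N on it) and the spring is compressed by 15 mm, within 1.5 mm, steadily (ram slower than 3 mm/s), with the zero key up (all of step 3 and velocity of joint ram between -0.003 and 0.003 m/s and value of joint key_zero below 0.001 m); the arm keeps its last pose, push and grip.
It fails at once if the spring is compressed by more than 20 mm (value of joint ram above 0.02 m).
It fails at once if the zero key is pressed while the spring is loaded (value of joint key_zero above 0.003 m and value of joint ram above 0.002 m).
It fails at once if a round key is pressed (value of joint any of key_left, key_right above 0.0025 m).
It fails at once if a bystander is pushed more than 30 mm from its place (distance of any of spring_a, spring_b, caliper, hat, disc, mug, screwdriver from where it was at the start of the episode above 0.03 m).
It also fails if it takes over 64 s, if anything falls off the work surface, if the arm or the gripper's body presses on something with over 40 N, if the wrist force passes 120 N, or if a joint passes its speed limit or range.

## Working session

There is one attempt and no reset: what is moved stays moved. The work goes in short steps, Python scripts to look and compute and a tool call to move; the robot and the scene stay as the last step left them, time stands still between calls to the robot, and variables do not carry over. Pictures are saved under pics/ and viewed, and the job is handed in when it is done.

Besides the shell and the picture viewer there is one more tool, called after ">>>" as name(argument=value, ...), one argument or row to a line, values as JSON. jog_arm: Moves the arm, as the interface text tells. Its arguments: {"type":"object","properties":{"xyz":{"type":"array","items":{"type":"array","items":{"type":"number"}}},"yaw":{"type":"array","items":{"type":"number"}},"gripper":{"type":"number"}},"required":["xyz","yaw"]}

```bash
mkdir -p pics; ls; cat > h.py <<'E'
import numpy as np, cv2
from workcell import ctrl
def pix(p,c): return np.array([c[0]*640,c[1]*400])
def ray(p,uv):
    R=np.array(p["R"]);t=np.array(p["t"]);K=np.array(p["K"])
    C=-R.T@t; d=R.T@np.linalg.inv(K)@np.array([uv[0],uv[1],1.]); return C,d/np.linalg.norm(d)
def onz(p,uv,z):
    C,d=ray(p,uv); return C+d*(z-C[2])/d[2]
def proj(p,X):
    x=np.array(p["K"])@(np.array(p["R"])@np.array(X,float)+np.array(p["t"])); return x[:2]/x[2]
E
python3 - <<'E'
from h import *
ps={n:ctrl.get_image(n) for n in("scene","top")}
for n,p in ps.items():
    cv2.imwrite(f"pics/{n}0.png",p["img"]); print(n,ray(p,(320,200)))
    for th,z in [("key_zero_top",60),("key_left_top",60),("key_right_top",60),("lever_grip",302),("lever_pivot",215),("indicator",0),("tester",0),("tray",0),("caliper",0),("hat",0),("disc",0),("mug",0),("screwdriver",0)]:
        for r in ctrl.pinpoint(p,th)[:2]:
            uv=pix(p,r["centre"]); print(n,th,round(r["confidence"],2),uv.round(1),onz(p,uv,z).round(1))
print(ctrl.get_obs())
E
```

```text
pics
scene (array([ 851.88214076, -482.30523666, 1072.26507227]), array([-0.30722379,  0.51451397, -0.80055538]))
scene key_zero_top 0.51 [212.4 326.4] [ 436.6 -340.7   60. ]
scene key_left_top 0.54 [225.9 306.2] [ 431.5 -278.6   60. ]
scene key_left_top 0.3 [363.7 250.3] [675.1  74.3  60. ]
scene key_right_top 0.52 [202.3 348.5] [ 452.1 -397.9   60. ]
scene lever_grip 0.8 [360.9 259.2] [722.5 -82.5 302. ]
scene lever_pivot 0.68 [396.5 222.9] [739.1 110.1 215. ]
scene indicator 0.58 [233.1 338.6] [ 483.2 -328.6    0. ]
scene tester 0.79 [363.9 247.7] [660.7 116.3   0. ]
scene tray 0.97 [316.3 354.2] [ 701.9 -244.5    0. ]
scene tray 0.37 [229.7 339.4] [ 476.6 -335.2    0. ]
scene caliper 0.86 [284.8 224.6] [392.9  57.    0. ]
scene hat 0.82 [381.3 138.1] [489.7 600.1   0. ]
scene disc 0.51 [337. 182.] [450.9 309.4   0. ]
scene mug 0.81 [400.2 194.4] [671.6 377.1   0. ]
scene screwdriver 0.61 [306.2 161.9] [301.7 334.4   0. ]
scene screwdriver 0.36 [232.9 337.6] [ 481.1 -326.7    0. ]
top (array([ 409.81041883,   73.21657007, 1408.26701523]), array([ 0.085278  ,  0.03119511, -0.995868
[... 817 characters left out ...]
driver 0.68 [256.3 273.3] [287.7 328.1   0. ]
{'t': 1.4, 'qpos': array([-1.28300030e+00,  4.23106954e-01,  1.62991711e+00, -1.51873376e-05,
        1.08856285e+00, -1.90024099e-02]), 'qvel': array([ 0.00085358,  0.00036829,  0.00022443,  0.00091813, -0.00178558,
        0.00108084]), 'joint_torque': array([-1.63490255e-03, -5.44578087e+01, -2.74041045e+01,  6.43555820e-02,
        1.67862803e-02, -1.09898718e-05]), 'ee_pos': array([ 188.76972491, -595.79471492,  222.66398123]), 'orientation': array([ 3.10469307e+00,  4.80039845e-01, -1.97363598e-05]), 'ft_force': array([ 0.34230413,  0.30374665, -0.09912384]), 'moment': array([0.01010621, 0.02878667, 0.00281336]), 'width': 87.90587286329094}
```

View pics/scene0.png

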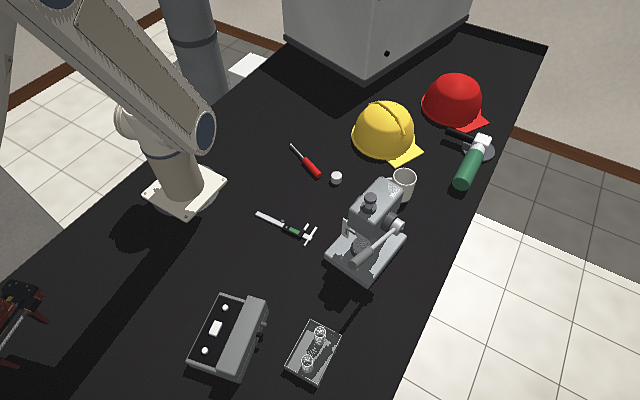

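View pics/top0.png

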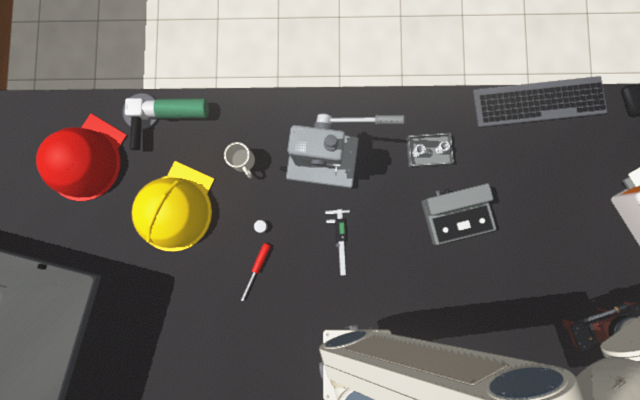

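```bash
python3 - <<'E'
import cv2
a=cv2.imread('pics/scene0.png');b=cv2.imread('pics/top0.png')
c=[cv2.resize(x,(400,300),interpolation=cv2.INTER_CUBIC) for x in (a[290:371,180:288],b[190:250,430:510],a[185:305,320:480],b[90:180,290:410])]
cv2.imwrite('pics/crop0.png',cv2.vconcat([cv2.hconcat(c[:2]),cv2.hconcat(c[2:])]))
E
```

```text
(no output)
```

View pics/crop0.png

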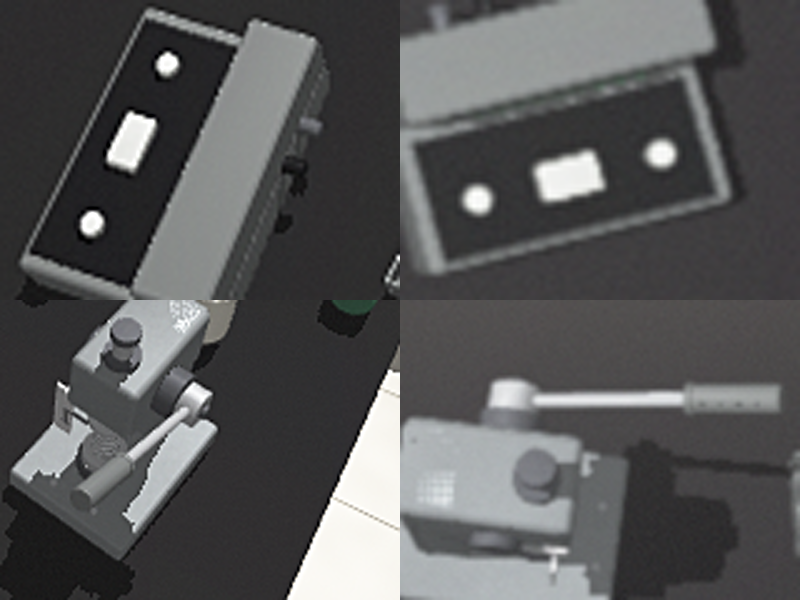

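The views show the indicator's keys around (215,328) in scene and (466,224) in top. The lever grip is at about (362,259) in scene and (390,120) in top. I'll refine with blobs and triangulation.

```bash
python3 - <<'E'
from h import *
ps={n:ctrl.get_image(n) for n in("scene","top")}
def tri(u1,u2):
    A=[];b=[]
    M=np.zeros((3,3));v=np.zeros(3);rs=[]
    for p,u in((ps["scene"],u1),(ps["top"],u2)):
        C,d=ray(p,u);P=np.eye(3)-np.outer(d,d);M+=P;v+=P@C;rs.append((C,d))
    X=np.linalg.solve(M,v); return X.round(1),[round(float(np.linalg.norm((np.eye(3)-np.outer(d,d))@(X-C))),1) for C,d in rs]
bl={}
for n,box in(("scene",(185,280,245,365)),("top",(425,205,500,245))):
    p=ps[n];x0,y0,x1,y1=box
    g=cv2.cvtColor(p["img"],cv2.COLOR_BGR2GRAY)[y0:y1,x0:x1]
    k,l,s,c=cv2.connectedComponentsWithStats((g>195).astype(np.uint8))
    L=[(c[i]+[x0,y0],s[i,4]) for i in range(1,k) if s[i,4]>8]
    L.sort(key=lambda a:a[0][0] if n=="top" else a[0][1])
    bl[n]=L
    for a,s in L: print(n,a.round(1),s,onz(p,a,60).round(1))
for a,b in zip(bl["scene"],bl["top"]): print("tri key",tri(a[0],b[0]))
for th in("lever_grip","lever_pivot"):
    u=[pix(p,ctrl.pinpoint(p,th)[0]["centre"]) for p in ps.values()]; print(th,u,tri(*u))
E
```

```text
scene [224.8 306.6] 21 [ 429.5 -281.2   60. ]
scene [214.9 327.5] 112 [ 444.1 -339.5   60. ]
scene [204.3 349.7] 26 [ 458.5 -397.4   60. ]
top [445.1 229.6] 17 [ 430.1 -280.7   60. ]
top [463.4 225. ] 85 [ 444.5 -338.7   60. ]
top [481.9 220.4] 17 [ 458.9 -397.2   60. ]
tri key (array([ 429.8, -281. ,   60. ]), [0.4, 0.4])
tri key (array([ 444.2, -339.1,   59.6]), [0.4, 0.4])
tri key (array([ 458.7, -397.3,   60.1]), [0.2, 0.2])
lever_grip [array([358.528, 257.28 ]), array([385.408, 119.32 ])] (array([718.4, -71.8, 291.8]), [5.9, 5.9])
lever_pivot [array([400.576, 224.52 ]), array([322.368, 122.2  ])] (array([744.7, 107.3, 213.6]), [7.2, 7.2])
```

```bash
python3 - <<'E'
from h import *
from scipy.optimize import least_squares
ps={n:ctrl.get_image(n) for n in("scene","top")}
ext=[]
for n,p in ps.items():
    for r in ctrl.regions_of(p,"lever_grip")[:2]:
        m=r["region"]; ys,xs=np.nonzero(m); print(n,r["confidence"],m.sum(),xs.min(),xs.max(),ys.min(),ys.max(),pix(p,r["centre"]))
    x0,y0,w,h=(320,185,100,100) if n=="scene" else (310,90,100,60)
    cv2.imwrite(f"pics/l_{n}.png",cv2.resize(p["img"][y0:y0+h,x0:x0+w],None,fx=8 if n=="top" else 6,fy=8 if n=="top" else 6,interpolation=cv2.INTER_CUBIC))
def pt(q,s,e=0.45):
    x,y,a=q; return np.array([x-s*np.cos(e)*np.cos(a),y-s*np.cos(e)*np.sin(a),215+s*np.sin(e)])
obs=[("scene",240,(354,263)),("scene",160,(371.2,249.8)),("top",240,(403.7,119.7)),("top",160,(375.8,119.7))]
f=lambda q:np.concatenate([proj(ps[n],pt(q,s))-u for n,s,u in obs])
r=least_squares(f,[735,100,1.57]);print(r.x,r.fun.round(1));q=r.x
print("grip rest",pt(q,200),"grip at .5",pt(q,200,-.05))
for n in ps: print(n,"pivot px",proj(ps[n],pt(q,0)))
E
```

```text
scene 0.6 565 349 404 218 268 [372.288 247.32 ]
top 0.92 608 317 405 114 124 [362.496 122.8  ]
[750.2823937  102.29369409   1.41011689] [-1.1  0.9 -0.8  0.1 -0.7 -0.5 -1.3 -0.9]
grip rest [721.47008067 -75.47596019 301.99310682] grip at .5 [718.32459732 -94.88333945 205.00416615]
scene pivot px [399.08779808 226.8063624 ]
top pivot px [322.84337025 118.00513625]
```

View pics/l_scene.png

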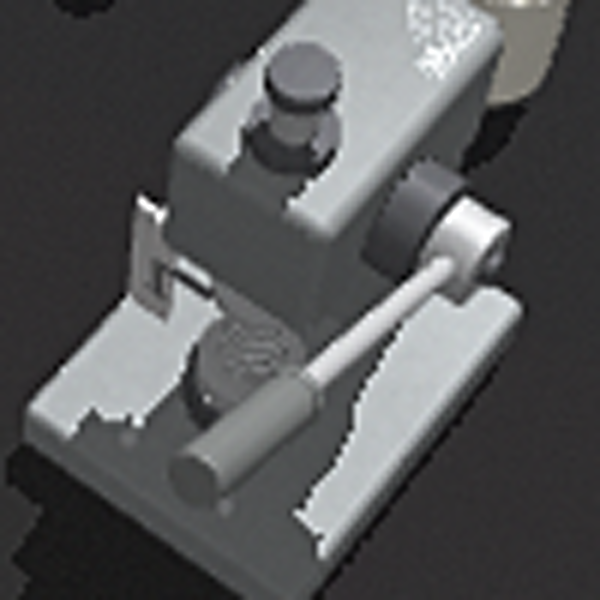

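View pics/l_top.png

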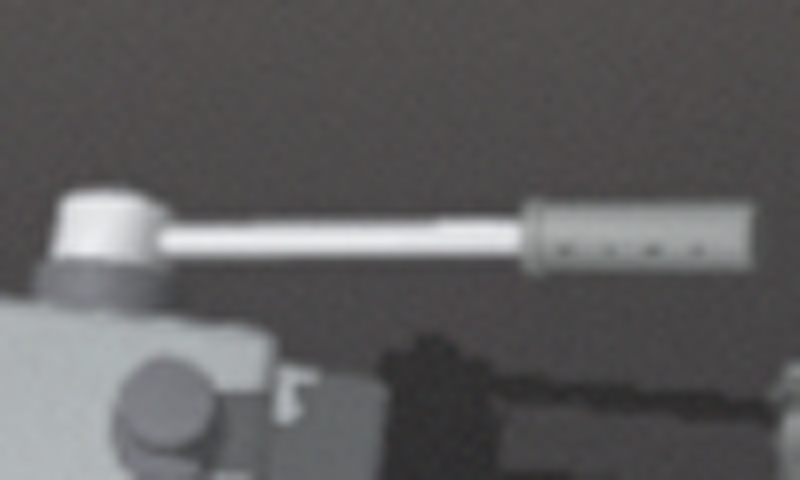

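>>> jog_arm(
  xyz=[
    [40,40,-10],
    [40,40,-10],
    [40,40,-10],
    [40,40,-10],
    [40,40,-10],
    [30,30,-10],
    [20,20,-10],
  ],
  yaw=[0,0,0,0,0,0,0],
  gripper=1,
)

```text
t: 2.48
ee_pos: [386.3, -399.3, 167.8]
orientation: [3.097, 0.46, 0.003]
ft_force: [-0.0, 0.2, 0.5]
width: 44.8
```

Crops agree with the fit: grip from (372,249) to (353,264) in scene, and from (375,120) to (404,120) in top. Next I go above the zero key.

>>> jog_arm(
  xyz=[
    [28,28,-15],
    [20,20,-15],
    [8,8,-15],
    [0,0,0],
    [0,0,0],
  ],
  yaw=[0,0,0,0,0],
)

```text
t: 2.9
ee_pos: [446.4, -337.6, 121.7]
orientation: [3.095, 0.472, 0.004]
ft_force: [0.0, -0.1, 0.0]
width: 11.2
```

```bash
python3 - <<'E'
from h import *
from scipy.optimize import least_squares
ps={n:ctrl.get_image(n) for n in("scene","top")}
for n,p in ps.items(): cv2.imwrite(f"pics/{n}1.png",p["img"])
def pt(q,s,e=0.45):
    x,y,a=q; return np.array([x-s*np.cos(e)*np.cos(a),y-s*np.cos(e)*np.sin(a),215+s*np.sin(e)])
obs=[("scene",240,(352.5,264)),("scene",160,(371.8,249)),("top",240,(404,119.5)),("top",160,(375.3,119.5))]
f=lambda q:np.concatenate([proj(ps[n],pt(q,s))-u for n,s,u in obs])
r=least_squares(f,[735,100,1.57]);print(r.x,r.fun.round(1));q=r.x
print("grip rest",pt(q,200),"grip at .5",pt(q,200,-.05))
print(ctrl.get_obs()["ee_pos"],ctrl.get_obs()["width"],ctrl.get_obs()["qpos"])
E
```

```text
[751.81317104 101.60766181   1.40022969] [ 0.1 -0.1 -1.5  1.  -0.9 -0.1 -0.6 -0.8]
grip rest [721.24464978 -75.86843482 301.99310682] grip at .5 [717.90743856 -95.24376595 205.00416615]
[ 445.83436374 -338.53650328  122.25690255] 3.4199832409140836 [-0.66789149  0.46224939  1.84962469 -0.00696232  0.81949049  0.60698207]
```

View pics/scene1.png

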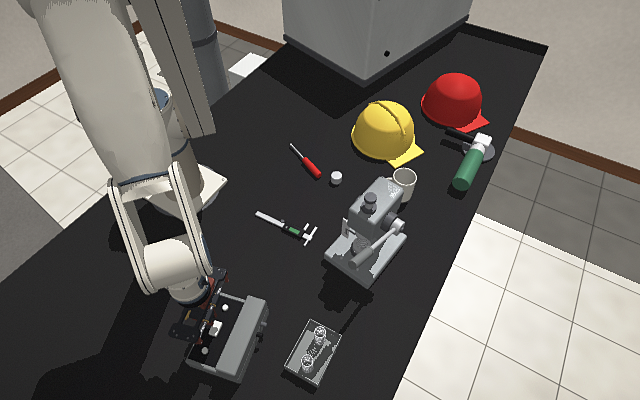

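The gripper is above the key, which is still visible at (215,328). Descending.

>>> jog_arm(
  xyz=[
    [0,0,-20],
    [0,0,-20],
    [0,0,-12],
    [0,0,0],
    [0,0,0],
  ],
  yaw=[0,0,0,0,0],
)

```text
t: 3.42
ee_pos: [445.2, -345.7, 74.1]
orientation: [3.09, 0.456, 0.014]
ft_force: [-0.1, -1.2, 0.6]
width: 0.4
```

>>> jog_arm(
  xyz=[
    [-1,6,-4],
    [0,1,-3],
    [0,0,-2],
    [0,0,0],
  ],
  yaw=[0,0,0,0],
)

```text
t: 3.75
ee_pos: [444.5, -340.2, 67.3]
orientation: [3.087, 0.453, 0.019]
ft_force: [0.2, -0.5, 0.4]
width: 0.4
```

>>> jog_arm(
  xyz=[
    [0,1,-5],
    [0,0,-4],
    [0,0,-3],
    [0,0,-2],
    [0,0,0],
  ],
  yaw=[0,0,0,0,0],
)

```text
t: 4.17
ee_pos: [445.3, -339.5, 55.4]
orientation: [3.085, 0.454, 0.02]
ft_force: [-2.5, 1.6, 5.4]
width: 0.6
```

>>> jog_arm(
  xyz=[
    [0,0,-2],
    [0,0,-1],
    [0,0,-1],
    [0,0,0],
    [0,0,0],
  ],
  yaw=[0,0,0,0,0],
)

```text
t: 4.58
ee_pos: [445.3, -339.5, 56.1]
orientation: [3.085, 0.455, 0.019]
ft_force: [-1.5, 0.4, 3.3]
width: 0.7
```

>>> jog_arm(
  xyz=[
    [0,0,-4],
    [0,0,-4],
    [0,0,-4],
    [0,0,-4],
    [0,0,-4],
  ],
  yaw=[0,0,0,0,0],
)

```text
t: 5.0
ee_pos: [445.6, -339.6, 54.4]
orientation: [3.084, 0.456, 0.018]
ft_force: [-12.7, 9.3, 47.5]
width: 0.8
```

>>> jog_arm(
  xyz=[
    [0,0,-1.5],
    [0,0,-1.5],
    [0,0,-1.5],
  ],
  yaw=[0,0,0],
)

```text
t: 5.25
ee_pos: [445.5, -339.6, 55.1]
orientation: [3.083, 0.457, 0.02]
ft_force: [-4.9, 3.6, 19.5]
width: 0.1
```

>>> jog_arm(
  xyz=[
    [0,0,10],
    [0,0,20],
    [0,0,40],
    [0,0,41],
    [0,0,41],
    [0,0,41],
    [0,0,41],
    [0,0,41],
    [0,0,20],
    [0,0,0],
  ],
  yaw=[0,0,0,0,0,0,0,0,0,0],
)

```text
t: 6.08
ee_pos: [442.5, -336.5, 359.8]
orientation: [3.086, 0.458, 0.017]
ft_force: [0.4, -0.1, -0.3]
width: 0.4
```

>>> jog_arm(
  xyz=[
    [29,26,0],
    [29,26,0],
    [29,26,0],
    [29,26,0],
    [29,26,0],
    [29,26,0],
    [29,26,0],
    [29,26,0],
    [20,18,0],
    [10,10,0],
    [0,0,0],
    [0,0,0],
  ],
  yaw=[0,0,0,0,0,0,0,0,0,0,0,0],
)

```text
t: 7.08
ee_pos: [710.9, -87.9, 343.6]
orientation: [3.088, 0.452, -0.004]
ft_force: [-0.3, -0.5, -0.6]
width: 0.7
```

>>> jog_arm(
  xyz=[
    [9,2,0],
    [0,0,0],
    [0,0,0],
  ],
  yaw=[0,0,0],
)

```text
t: 7.33
ee_pos: [718.0, -89.1, 342.4]
orientation: [3.089, 0.447, -0.009]
ft_force: [-0.4, 0.5, 0.7]
width: 0.4
```

```bash
python3 - <<'E'
from h import *
o=[]
ps={n:ctrl.get_image(n) for n in("scene","top")}
for n,p in ps.items():
    img=p["img"].copy()
    X=ctrl.get_obs()["ee_pos"]; u=proj(p,X); print(n,u)
    for z in (X[2],314): cv2.circle(img,tuple(int(round(v)) for v in proj(p,[X[0],X[1],z])),1,(0,0,255),-1)
    x0,y0=(300,165) if n=="scene" else (300,60)
    o.append(cv2.resize(img[y0:y0+120,x0:x0+120],(400,400),interpolation=cv2.INTER_CUBIC))
cv2.imwrite("pics/o2.png",cv2.hconcat(o)); print(ctrl.get_obs()["ee_pos"])
E
```

```text
scene [359.39141463 251.70677058]
top [395.89222064 115.85639819]
[718.02606946 -89.0912896  342.73730606]
```

View pics/o2.png

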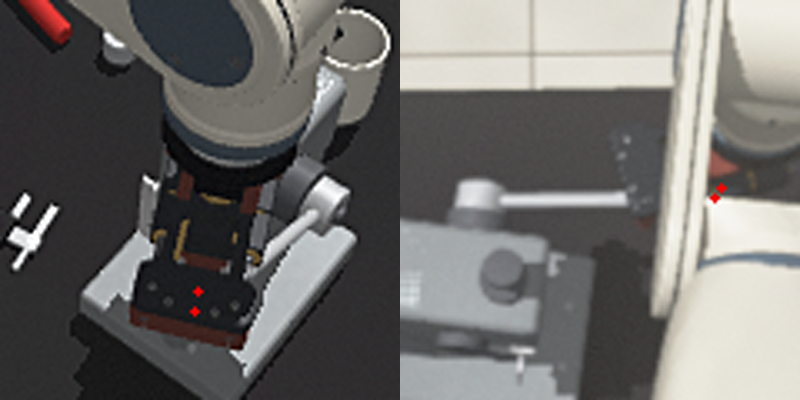

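The tip sits over the lever line: (394,119) in top is within the grip, and lateral is within about 3 mm. Pressing down.

>>> jog_arm(
  xyz=[
    [1,2,-8],
    [0,0,-8],
    [0,0,-8],
    [0,0,-8],
    [0,0,-8],
    [0,0,0],
  ],
  yaw=[0,0,0,0,0,0],
)

```text
t: 7.93
ee_pos: [718.6, -89.8, 301.7]
orientation: [3.087, 0.442, -0.001]
ft_force: [-0.5, 1.7, 1.9]
width: 0.7
```

>>> jog_arm(
  xyz=[
    [0,1,-9],
    [0,0,-9],
    [0,0,-9],
    [0,0,-9],
    [0,0,-9],
    [0,0,-6],
  ],
  yaw=[0,0,0,0,0,0],
)

```text
t: 8.43
ee_pos: [720.3, -92.6, 254.4]
orientation: [3.078, 0.441, 0.008]
ft_force: [-3.3, -3.7, 8.1]
width: 0.6
```

```bash
python3 - <<'E'
from h import *
p=ctrl.get_image("scene")
cv2.imwrite("pics/o3.png",cv2.resize(p["img"][165:305,300:440],(600,600),interpolation=cv2.INTER_CUBIC)); o=ctrl.get_obs();print(o["ee_pos"],o["ft_force"])
E
```

```text
[720.1857897  -92.74424019 253.43822516] [-1.48968993 -3.62471612  7.54786745]
```

View pics/o3.png

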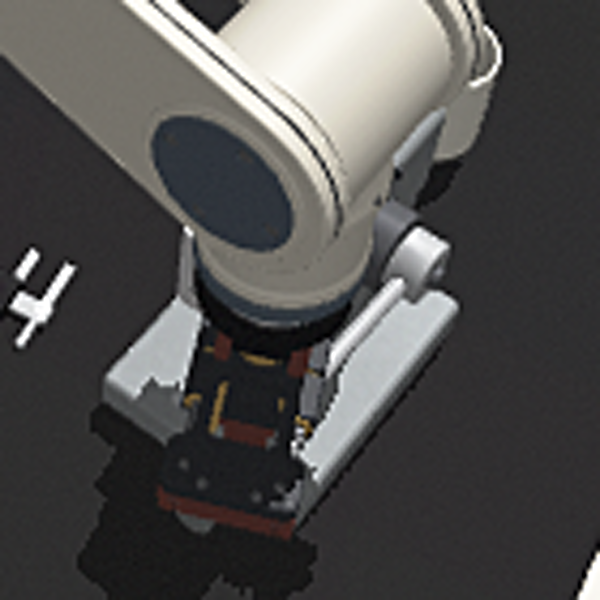

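The lever follows: the rod runs from (420,270) toward the fingers at lower left, and the grip end shows at (195,525). Continuing.

>>> jog_arm(
  xyz=[
    [0,1,-8],
    [0,1,-8],
    [0,1,-8],
    [0,1,-6],
    [0,0,-4],
  ],
  yaw=[0,0,0,0,0],
)

```text
t: 8.9
ee_pos: [721.0, -95.1, 225.4]
orientation: [3.068, 0.438, 0.013]
ft_force: [-3.9, 1.9, 10.6]
width: 0.6
```

>>> jog_arm(
  xyz=[
    [0,1,-5],
    [0,1,-4],
    [0,0,-3],
    [0,0,-2],
    [0,0,-2],
    [0,0,-2],
  ],
  yaw=[0,0,0,0,0,0],
)

```text
t: 9.4
ee_pos: [721.0, -95.3, 215.0]
orientation: [3.063, 0.436, 0.017]
ft_force: [-4.7, -0.2, 12.2]
width: 0.4
```

```bash
python3 - <<'E'
from h import *
o=ctrl.get_obs();print(o["t"],o["ee_pos"],o["ft_force"],o["orientation"])
for i in range(2):
    p={n:ctrl.get_image(n) for n in("scene","top")}
    o=ctrl.get_obs();print(o["t"],o["ee_pos"],o["ft_force"],abs(o["qvel"]).max())
w=[cv2.resize(p["scene"]["img"][165:305,300:440],(400,400),interpolation=cv2.INTER_CUBIC),cv2.resize(p["top"]["img"][60:180,300:420],(400,400),interpolation=cv2.INTER_CUBIC)]
cv2.imwrite("pics/o4.png",cv2.hconcat(w))
E
```

```text
9.4 [721.03264627 -95.26090483 214.99974069] [-4.73256553 -0.1754523  12.21939535] [3.06312461 0.4362268  0.01712493]
9.5 [721.03811086 -95.24454995 214.94477731] [-3.34959178 -0.41184663 10.88805815] 0.001536160675672144
9.6 [721.01172158 -95.23539182 214.99023117] [-4.50823948 -0.49444743 11.0554173 ] 0.0018086440748362592
```

View pics/o4.png

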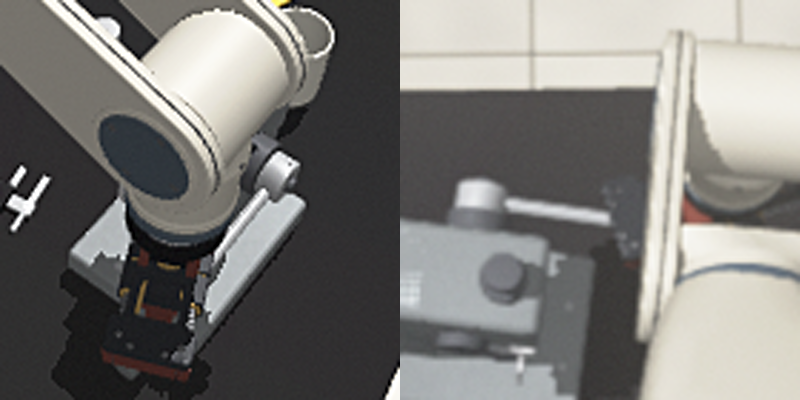

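The scene is steady: the rod runs from (270,195) to (220,260) under the fingers, which is near level. I'll check the lever angle by overlay while holding over 1 s.

```bash
python3 - <<'E'
from h import *
for i in range(11):
    p={n:ctrl.get_image(n) for n in("scene","top")}
o=ctrl.get_obs();print(o["t"],o["ee_pos"],o["ft_force"],abs(o["qvel"]).max())
q=(751.8,101.6,1.40)
def pt(q,s,e):
    x,y,a=q; return np.array([x-s*np.cos(e)*np.cos(a),y-s*np.cos(e)*np.sin(a),215+s*np.sin(e)])
out=[]
for n,(x0,y0) in(("scene",(355,205)),("top",(310,95))):
    im=cv2.resize(p[n]["img"][y0:y0+60,x0:x0+60],(400,400),interpolation=cv2.INTER_CUBIC)
    for th,c in((.35,(0,255,0)),(.5,(0,0,255)),(.65,(255,128,0))):
        a,b=[tuple(np.int32((proj(p[n],pt(q,s,.45-th))-[x0-.5,y0-.5])*400/60)) for s in(0,200)]
        cv2.line(im,a,b,c,1)
    out.append(im)
cv2.imwrite("pics/o5.png",cv2.hconcat(out))
for th,z,r in(("mug",0,None),("tray",0,None),("caliper",0,None),("disc",0,None)):
    k=ctrl.pinpoint(p["scene"],th)
    if k: print(th,k[0]["confidence"],onz(p["scene"],pix(0,k[0]["centre"]),z).round())
E
```

```text
10.7 [721.03565215 -95.25126625 215.05763187] [-4.92412859  0.65285458 11.21592757] 0.0036646267764619523
mug 0.5 [678. 381.   0.]
tray 0.96 [ 692. -243.    0.]
caliper 0.95 [389.  62.   0.]
disc 0.62 [447. 310.   0.]
```

View pics/o5.png

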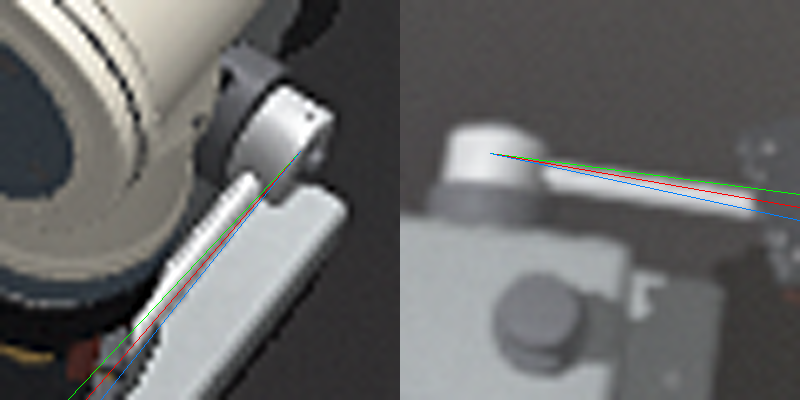

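```bash
python3 - <<'E'
from h import *
from scipy.optimize import least_squares
P={n:ctrl.get_image(n) for n in("scene","top")}
now={n:cv2.cvtColor(P[n]["img"],cv2.COLOR_BGR2GRAY).astype(float) for n in P}
old={n:cv2.cvtColor(cv2.imread(f"pics/{n}0.png"),cv2.COLOR_BGR2GRAY).astype(float) for n in P}
def cols(g,xs,lo,hi):
    r=[]
    for x in xs:
        v=g[lo:hi,x]; w=np.clip(v-100,0,None); y=np.arange(lo,hi); r.append((x,(w*y).sum()/w.sum()))
    return np.array(r)
a=cols(old["top"],range(335,373,3),112,128); b=cols(now["top"],range(335,361,3),112,134)
print(a.round(2).tolist());print(b.round(2).tolist())
print(np.polyfit(*a.T,1),np.polyfit(*b.T,1))
def pt(x,y,al,s,e): return np.array([x-s*np.cos(e)*np.cos(al),y-s*np.cos(e)*np.sin(al),215+s*np.sin(e)])
def liney(n,q,e,X):
    u0=proj(P[n],pt(*q,0,e));u1=proj(P[n],pt(*q,200,e)); return u0[1]+(u1[1]-u0[1])*(X-u0[0])/(u1[0]-u0[0])
ends=[("scene",240,(352,264)),("scene",160,(371.5,248.7)),("top",240,(403.7,119.2)),("top",160,(375,119.2))]
def f(v):
    q=v[:3];th=v[3]
    return np.concatenate([liney("top",q,.45,a[:,0])-a[:,1],liney("top",q,.45-th,b[:,0])-b[:,1]]+[0.6*(proj(P[n],pt(*q,s,.45))-u) for n,s,u in ends])
r=least_squares(f,[750,100,1.4,.5]);J=np.linalg.inv(r.jac.T@r.jac)
print(r.x,r.fun.round(2)); print("sd for .5px",.5*np.sqrt(np.diag(J)))
E
```

```text
[[335.0, 119.57], [338.0, 119.55], [341.0, 119.51], [344.0, 119.4], [347.0, 119.34], [350.0, 119.35], [353.0, 119.34], [356.0, 119.32], [359.0, 119.31], [362.0, 119.27], [365.0, 119.08], [368.0, 119.05], [371.0, 119.05]]
[[335.0, 124.98], [338.0, 125.38], [341.0, 124.89], [344.0, 122.65], [347.0, 122.94], [350.0, 123.36], [353.0, 123.81], [356.0, 124.16], [359.0, 124.66]]
[-1.42020474e-02  1.24330689e+02] [-3.56261185e-02  1.36453309e+02]
[7.42047063e+02 1.04319930e+02 1.46477448e+00 5.28496018e-01] [ 0.76  0.67  0.6   0.61  0.56  0.44  0.34  0.25  0.15  0.08  0.16  0.09
 -0.02 -2.68 -2.72 -1.88  0.72  0.78  0.72  0.62  0.63  0.47  1.43  0.3
 -0.66  0.47 -0.56 -0.79 -0.51 -0.17]
sd for .5px [0.79625405 1.08595139 0.00748575 0.03015779]
```

```bash
python3 - <<'E'
from h import *
from scipy.optimize import least_squares
P={"scene":ctrl.get_image("scene"),"top":ctrl.get_image("top")}
a=np.array([(335,119.57),(341,119.51),(347,119.34),(353,119.34),(359,119.31),(365,119.08),(371,119.05)])
b=np.array([(344,122.65),(347,122.94),(350,123.36),(353,123.81),(356,124.16),(359,124.66)])
def pt(x,y,al,s,e): return np.array([x-s*np.cos(e)*np.cos(al),y-s*np.cos(e)*np.sin(al),215+s*np.sin(e)])
def line(n,q,e,X):
    u0=proj(P[n],pt(*q,0,e));u1=proj(P[n],pt(*q,200,e)); m=(u1[1]-u0[1])/(u1[0]-u0[0]); return u0[1]+m*(X-u0[0])
# yaw/pos fit at rest from rod line + x position; then theta from line now
q=None
for al in(1.42,1.44,1.46,1.48):
    g=lambda v:np.r_[line("top",(v[0],v[1],al),.45,a[:,0])-a[:,1],proj(P["top"],pt(v[0],v[1],al,240,.45))[0]-403.7,proj(P["top"],pt(v[0],v[1],al,160,.45))[0]-375]
    r=least_squares(g,[745,102]); h=least_squares(lambda t:line("top",(*r.x,al),.45-t[0],b[:,0])-b[:,1],[.5])
    print(al,r.x.round(1),"rms",r.fun.std().round(2),"theta",h.x.round(3),h.fun.round(2))
o=ctrl.get_obs();print(o["t"],o["ee_pos"],o["ft_force"])
E
```

```text
1.42 [746.9 101. ] rms 0.23 theta [0.511] [-0.26 -0.07 -0.02  0.    0.13  0.1 ]
1.44 [745.3 101.5] rms 0.05 theta [0.509] [-0.09  0.04  0.03 -0.01  0.05 -0.04]
1.46 [743.6 101.9] rms 0.19 theta [0.508] [ 0.09  0.15  0.08 -0.02 -0.02 -0.17]
1.48 [741.8 102.2] rms 0.39 theta [0.507] [ 0.25  0.25  0.13 -0.03 -0.09 -0.3 ]
11.1 [721.01370159 -95.23604548 215.05040996] [-4.38145619 -0.41470779 11.11250654]
```

The rod fit gives 0.509 rad, or 15.3 mm. That agrees with the tip height and the 11 N push, and it has been steady for over 1.5 s. Handing in.

```bash
python3 -c "
from workcell import ctrl
print(ctrl.close_job()); o=ctrl.get_obs(); print(o['t'],o['ee_pos'],o['ft_force'])"
```

```text
the job is handed in; nothing more can be done
None
the job is handed in; nothing more can be done
```

I zeroed the indicator, brought the lever down to about 15 mm of spring compression, and handed the job in while still holding it there. No verdict came back.

- **Zero key:** I pressed it with shut fingers until it hit its stop (tip at 54.4 mm, up to 47 N on the fingers) with the spring unloaded, then let it go. I checked this by tip height and force only; I took no close look at the key springing back. The two round keys, 60 mm away, were not approached.
- **Lever:** I pushed the grip down from above.
    - A fit of the rod in the top camera gave 0.509 rad of turn, which is about 15.3 mm of compression.
    - The fingertip height of 215 mm implies about 0.51 rad, and the downward push of about 11 N matches the stated holding force.
    - The tip stayed within 0.1 mm from t = 9.4 s to 11.1 s.
    - An earlier overlay and a first fit of the rod disagreed slightly: the pivot position was a few mm off, and some image columns included the tester's head. I refitted on clean columns.
    - I did not read the pointer on the scale, which is too small in the images.
- **Side force:** a steady 4 to 5 N sideways shows the finger rests slightly off the top of the grip, but it held without slipping.
- **Bystanders:** the mug, tray, caliper and disc were found within about 10 mm of their first positions, which is detector scatter. I did not re-check the hat, screwdriver and spare springs, but the arm never came near them.

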